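# Shift the paint row to the stacking tray

### The job

Stack the empty jar tray on the drawer module, blue end over blue end, so that both its lugs drop fully into their slots and it sits flat. Then carry the four paint jars from the bench rack to the tray one at a time, each straight across and upright and never put down on the cabinet top, so that they stand in the same order, left to right from the blue end, as they stood in the bench rack. Leave the figurehead, bowsprit and palette where they are.

Things in the scene. Friction and masses are not known exactly. Their poses are not given: they have to be found in the camera images.
- jar_red: red paint jar: upright plain cylinder 34 mm in diameter and 60 mm high, red cap and body, about 70 g. Origin: centre of its underside; z up. Starts upright in one of the four cells of the bench rack (any of them).
- jar_yellow: yellow paint jar: upright plain cylinder 34 mm in diameter and 60 mm high, yellow cap and body, about 70 g. Origin: centre of its underside; z up. Starts upright in one of the four cells of the bench rack (any of them).
- jar_white: white paint jar: upright plain cylinder 34 mm in diameter and 60 mm high, white cap and body, about 70 g. Origin: centre of its underside; z up. Starts upright in one of the four cells of the bench rack (any of them).
- jar_black: black paint jar: upright plain cylinder 34 mm in diameter and 60 mm high, black cap and body, about 70 g. Origin: centre of its underside; z up. Starts upright in one of the four cells of the bench rack (any of them).
- bench_rack: Dark wood rack, fixed, holding the jars at the start; mm: 66 (x) x 216 (y) x 29 high. Origin: centre of underside. y runs along the row to its blue-painted end, always towards the robot's left (within 20 degrees); x points away from the robot. Row of four open cells 46 x 46 inside, centres at x 0, y +75, +25, -25, -75. Cell floor 12, wall tops 29 above the origin.
- jar_tray: Pale loose tray; mm: 54 (x) x 204 (y), 38 high, 250 g. Origin: centre, at its lugs' underside; y to its blue end (robot's left, within 20 degrees). Lugs 8 deep below: 30 (x) x 14 (y) at y +85, 16 x 14 at y -85. Row of four open cells 46 x 46 inside, centres at x 0, y +75, +25, -25, -75. Cell floor 13, wall tops 38 above the origin. Grip it across its 54 width at mid-length: walls plain, from 8 up.
- drawer_module: Plywood drawer module, fixed, white top; mm: 62 (x) x 214 (y) x 48 high. Origin: centre of underside; y to its blue end (robot's left, within 20 degrees). Two slots in its top, 12 deep, mouths chamfered 2: 35 (x) x 19 (y) at y +85, 21 x 19 at y -85, 2.5 play all round the lugs. Tray home: its origin 40 above this one, y axes alike.
- figurehead: Pewter figurehead, 32 mm round base, 69 mm high, standing loose; a bystander. Origin: centre of its underside.
- bowsprit: Varnished mahogany bowsprit with brass bands, 220 mm long and 14 mm thick, lying loose along its x axis; a bystander. Origin: underside, at the middle of its length.
- palette: Round white porcelain palette, 108 mm in diameter, 14 mm high; a bystander. Origin: centre of its underside.

How it is judged (in metres and radians):
On the way:
1. the tray sits home on the drawer module, let go, with all four jars still in the bench rack (horizontal distance between jar_tray and drawer_module below 0.006 m and z of jar_tray in the frame of drawer_module between 0.0375 and 0.0425 m and angle between jar_tray's own z axis and vertical below 0.04 rad and angle between the y axis of jar_tray and the y axis of drawer_module, either way round below 0.08 rad and horizontal distance between each of jar_red, jar_yellow, jar_white, jar_black and bench_rack below 0.1 m and z of jar_red in the frame of bench_rack between 0.006 and 0.018 m and z of jar_yellow in the frame of bench_rack between 0.006 and 0.018 m and z of jar_white in the frame of bench_rack between 0.006 and 0.018 m and z of jar_black in the frame of bench_rack between 0.006 and 0.018 m and contact force between the fingers and jar_tray below 0.1 N), for 0.2 s.
At the end, for the whole second after the job is handed in: Tray home on the module (within 6 mm and 0.08 rad, flat, lugs down to 2.5 mm); the four jars upright, at rest, down on the floors of its four cells, in the bench rack's order (no jar in a tray cell while another jar is in the same-numbered rack cell) (horizontal distance between jar_tray and drawer_module below 0.006 m and z of jar_tray in the frame of drawer_module between 0.0375 and 0.0425 m and angle between jar_tray's own z axis and vertical below 0.04 rad and angle between the y axis of jar_tray and the y axis of drawer_module, either way round below 0.08 rad and x of jar_red in the frame of jar_tray between -0.012 and 0.012 m and y of jar_red in the frame of jar_tray between -0.087 and 0.087 m and z of jar_red in the frame of jar_tray between 0.009 and 0.017 m and x of jar_yellow in the frame of jar_tray between -0.012 and 0.012 m and y of jar_yellow in the frame of jar_tray between -0.087 and 0.087 m and z of jar_yellow in the frame of jar_tray between 0.009 and 0.017 m and x of jar_white in the frame of jar_tray between -0.012 and 0.012 m and y of jar_white in the frame of jar_tray between -0.087 and 0.087 m and z of jar_white in the frame of jar_tray between 0.009 and 0.017 m and x of jar_black in the frame of jar_tray between -0.012 and 0.012 m and y of jar_black in the frame of jar_tray between -0.087 and 0.087 m and z of jar_black in the frame of jar_tray between 0.009 and 0.017 m and angle between each of jar_red, jar_yellow, jar_white, jar_black's own z axis and vertical below 0.1 rad and linear speed of each of jar_red, jar_yellow, jar_white, jar_black, jar_tray below 0.02 m/s); the robot touches nothing.
It fails at once if a jar stands in a tray cell while a different jar still stands in the bench rack cell of the same number, counted from the blue end: the order is not kept ((((horizontal distance between jar_red and jar_tray below 0.095 m and z of jar_red in the frame of jar_tray below 0.017 m and y of jar_red in the frame of jar_tray between 0.057 and 0.093 m) or (horizontal distance between jar_yellow and jar_tray below 0.095 m and z of jar_yellow in the frame of jar_tray below 0.017 m and y of jar_yellow in the frame of jar_tray between 0.057 and 0.093 m) or (horizontal distance between jar_white and jar_tray below 0.095 m and z of jar_white in the frame of jar_tray below 0.017 m and y of jar_white in the frame of jar_tray between 0.057 and 0.093 m) or (horizontal distance between jar_black and jar_tray below 0.095 m and z of jar_black in the frame of jar_tray below 0.017 m and y of jar_black in the frame of jar_tray between 0.057 and 0.093 m)) and ((horizontal distance between jar_red and bench_rack below 0.095 m and z of jar_red in the frame of bench_rack below 0.017 m and y of jar_red in the frame of bench_rack between 0.057 and 0.093 m) or (horizontal distance between jar_yellow and bench_rack below 0.095 m and z of jar_yellow in the frame of bench_rack below 0.017 m and y of jar_yellow in the frame of bench_rack between 0.057 and 0.093 m) or (horizontal distance between jar_white and bench_rack below 0.095 m and z of jar_white in the frame of bench_rack below 0.017 m and y of jar_white in the frame of bench_rack between 0.057 and 0.093 m) or (horizontal distance between jar_black and bench_rack below 0.095 m and z of jar_black in the frame of bench_rack below 0.017 m and y of jar_black in the frame of bench_rack between 0.057 and 0.093 m))) or (((horizontal distance between jar_red and jar_tray below 0.095 m and z of jar_red in the frame of jar_tray below 0.017 m and y of jar_red in the frame of jar_tray between 0.007 and 0.043 m) or (horizontal distance between jar_yellow and jar_tray below 0.095 m and z of jar_yellow in the frame of jar_tray below 0.017 m and y of jar_yellow in the frame of jar_tray between 0.007 and 0.043 m) or (horizontal distance between jar_white and jar_tray below 0.095 m and z of jar_white in the frame of jar_tray below 0.017 m and y of jar_white in the frame of jar_tray between 0.007 and 0.043 m) or (horizontal distance between jar_black and jar_tray below 0.095 m and z of jar_black in the frame of jar_tray below 0.017 m and y of jar_black in the frame of jar_tray between 0.007 and 0.043 m)) and ((horizontal distance between jar_red and bench_rack below 0.095 m and z of jar_red in the frame of bench_rack below 0.017 m and y of jar_red in the frame of bench_rack between 0.007 and 0.043 m) or (horizontal distance between jar_yellow and bench_rack below 0.095 m and z of jar_yellow in the frame of bench_rack below 0.017 m and y of jar_yellow in the frame of bench_rack between 0.007 and 0.043 m) or (horizontal distance between jar_white and bench_rack below 0.095 m and z of jar_white in the frame of bench_rack below 0.017 m and y of jar_white in the frame of bench_rack between 0.007 and 0.043 m) or (horizontal distance between jar_black and bench_rack below 0.095 m and z of jar_black in the frame of bench_rack below 0.017 m and y of jar_black in the frame of bench_rack between 0.007 and 0.043 m))) or (((horizontal distance between jar_red and jar_tray below 0.095 m and z of jar_red in the frame of jar_tray below 0.017 m and y of jar_red in the frame of jar_tray between -0.043 and -0.007 m) or (horizontal distance between jar_yellow and jar_tray below 0.095 m and z of jar_yellow in the frame of jar_tray below 0.017 m and y of jar_yellow in the frame of jar_tray between -0.043 and -0.007 m) or (horizontal distance between jar_white and jar_tray below 0.095 m and z of jar_white in the frame of jar_tray below 0.017 m and y of jar_white in the frame of jar_tray between -0.043 and -0.007 m) or (horizontal distance between jar_black and jar_tray below 0.095 m and z of jar_black in the frame of jar_tray below 0.017 m and y of jar_black in the frame of jar_tray between -0.043 and -0.007 m)) and ((horizontal distance between jar_red and bench_rack below 0.095 m and z of jar_red in the frame of bench_rack below 0.017 m and y of jar_red in the frame of bench_rack between -0.043 and -0.007 m) or (horizontal distance between jar_yellow and bench_rack below 0.095 m and z of jar_yellow in the frame of bench_rack below 0.017 m and y of jar_yellow in the frame of bench_rack between -0.043 and -0.007 m) or (horizontal distance between jar_white and bench_rack below 0.095 m and z of jar_white in the frame of bench_rack below 0.017 m and y of jar_white in the frame of bench_rack between -0.043 and -0.007 m) or (horizontal distance between jar_black and bench_rack below 0.095 m and z of jar_black in the frame of bench_rack below 0.017 m and y of jar_black in the frame of bench_rack between -0.043 and -0.007 m))) or (((horizontal distance between jar_red and jar_tray below 0.095 m and z of jar_red in the frame of jar_tray below 0.017 m and y of jar_red in the frame of jar_tray between -0.093 and -0.057 m) or (horizontal distance between jar_yellow and jar_tray below 0.095 m and z of jar_yellow in the frame of jar_tray below 0.017 m and y of jar_yellow in the frame of jar_tray between -0.093 and -0.057 m) or (horizontal distance between jar_white and jar_tray below 0.095 m and z of jar_white in the frame of jar_tray below 0.017 m and y of jar_white in the frame of jar_tray between -0.093 and -0.057 m) or (horizontal distance between jar_black and jar_tray below 0.095 m and z of jar_black in the frame of jar_tray below 0.017 m and y of jar_black in the frame of jar_tray between -0.093 and -0.057 m)) and ((horizontal distance between jar_red and bench_rack below 0.095 m and z of jar_red in the frame of bench_rack below 0.017 m and y of jar_red in the frame of bench_rack between -0.093 and -0.057 m) or (horizontal distance between jar_yellow and bench_rack below 0.095 m and z of jar_yellow in the frame of bench_rack below 0.017 m and y of jar_yellow in the frame of bench_rack between -0.093 and -0.057 m) or (horizontal distance between jar_white and bench_rack below 0.095 m and z of jar_white in the frame of bench_rack below 0.017 m and y of jar_white in the frame of bench_rack between -0.093 and -0.057 m) or (horizontal distance between jar_black and bench_rack below 0.095 m and z of jar_black in the frame of bench_rack below 0.017 m and y of jar_black in the frame of bench_rack between -0.093 and -0.057 m)))).
It fails at once if a jar is put down on the cabinet top instead of going straight across (height (world z) of any of jar_red, jar_yellow, jar_white, jar_black below 0.006 m).
It fails at once if a jar tips over (more than about 35 degrees) (angle between any of jar_red, jar_yellow, jar_white, jar_black's own z axis and vertical above 0.6 rad).
It fails at once if the figurehead, bowsprit or palette is moved more than 20 mm or knocked over (distance of any of figurehead, bowsprit, palette from where it was at the start of the episode above 0.02 m or angle between figurehead's own z axis and vertical above 0.4 rad).
It also fails if it takes over 125 s, if anything falls off the work surface, if the arm or the gripper's body presses on something with over 40 N, if the wrist force passes 120 N, or if a joint passes its speed limit or range.

### The arm

A 6-joint arm with a two-finger parallel gripper is mounted at the origin on the work surface. World frame = base frame: x ahead of the robot, y to its left, z up, the work surface at z = 0. Lengths are in mm, angles in rad, forces in N, time in s.
With the tool pointing down it reaches from about 275 to 1000 mm from the base axis. Payload 8.4 kg.
Tool frame: the origin (TCP) lies between the finger pads; the fingertips stand 22 mm ahead of it and the grasp point (between the pads) lies 3 mm ahead of it (r.nose_length is the z of the fingertips in the tool frame, in mm); z points along the fingers, y is the line along which they close (so a half turn about z gives the same grasp; the last joint's range is limited). The gripper opens to 85 mm and grips with 20 to 120 N. Pads are 22 mm wide; open, the fingers measure 114 mm over their backs; the gripper's body (76 mm by 85 mm) begins 54 mm behind the grasp point. The pads swing forward as they close: fully open they stand 13 mm farther back than shut.
Start: joints at [-1.289, 0.353, 1.633, -0, 1.155, -0.002], TCP at [175.002, -600.002, 253.281] pointing down, gripper open.
Joint ranges: [-2.63, 2.63], [-0.92, 2.1], [0.06, 2.66], [-1.3, 4.44], [0, 2.69], [-3.02, 3.02]. Speed limits (rad/s): [2.22, 2.22, 2.79, 3.14, 3.14, 3.14].

### API

Orientations are given as [roll, pitch, yaw] about the fixed x, y, z axes, in that order (R = Rz(yaw) Ry(pitch) Rx(roll)).
In Python, from rig import r gives the robot as it stands.
- The arm moves only by the shell command python3 steer.py 'ROWS' [FORCE]. ROWS is rows parted by semicolons, their numbers by spaces, 1 to 5 of them, each of 7 numbers: a rotation vector rx, ry, rz in rad, then dx, dy, dz in mm, then the opening from 0.0 (shut) to 1.0 (fully open); each row shifts and turns the commanded pose from where the row before left it, along the tool's axes as they then stand; what a row does not reach is not made up. A row lasts 1/12 s, in which the tool goes at most 41.7 mm and 0.125 rad, less where a joint would pass 70% of its speed; a pose out of reach is approached as far as the arm can. The fingers move at their own pace and stop on an object; FORCE is the grip in N (left out, the last holds). Time passes only in rows, so rows that do not move let the fingers close. It prints the time, the measured TCP pose, the force, the opening and the grip force at its end.
- r.sense(): the state, without advancing time (a new reading comes with each control period).
- r.grab_frame(name): name is "scene" or "top" or "wrist"; returns the picture (420x560x3 uint8, red, green, blue); there is no depth.
- r.camera_params(name): a dict with "fx", "fy", "cx", "cy" (pixels), "dist_coeffs" ([k1, k2, p1, p2, k3] as OpenCV has them; the pictures are not rectified), "rvec" (rotation vector, rad) and "tvec" (3), from world to camera coordinates, as OpenCV has them. Camera axes: x right, y down, z forward; pixel columns grow to the right and rows downward; lengths in mm; the calibration is good to about 2 mm. A picture is of the moment at which its call begins: read the wrist's pose just before it. camera_params takes no time and is no camera call; for the wrist camera it gives the pose at the moment of the call.
- r.sign_off(): hands the job in; it is judged then, once.
The state is a dict: "clock": time; "qpos": joint angles; "qvel": joint speeds; "joint_efforts": joint torques, N m; "eef_pos": TCP position; "tcp_rot": TCP orientation; "contact_force": force on the tool from outside, world axes, zero at the start; "wrist_torque": the same for the moment, N m; "opening": opening from 0.0 (shut) to 1.0 (fully open); "grasp_force": force on a finger pad.
Only numpy, scipy, OpenCV 4.12 (cv2) and the standard library are available. Lean on these libraries where they do the work, as an engineer would, in place of code of your own. Each camera call takes 0.05 s, during which the arm holds its last target. There are 200 camera calls.

## Working session

There is one attempt and no reset: what is moved stays moved. The work goes in short steps, Python scripts to look and compute and a shell command to move; the robot and the scene stay as the last step left them, time stands still between calls to the robot, and variables do not carry over. Pictures are saved under pics/ and viewed, at most 14 in all, crops included, and the job is handed in when it is done.

```bash
ls; mkdir -p pics; python3 - <<'E'
from rig import r
import cv2
for n in("scene","top"):
    im=r.grab_frame(n); cv2.imwrite(f"pics/{n}0.png",im[:,:,::-1]); print({k:v for k,v in r.camera_params(n).items()})
print(r.sense(), r.nose_length)
E
```

```text
pics
rig.py
steer.py
{'fx': 430.26539035148494, 'fy': 430.26539035148494, 'cx': 273.57240717598097, 'cy': 205.2119762719892, 'dist_coeffs': array([-0.11267132,  0.        ,  0.        ,  0.        ,  0.        ]), 'rvec': array([ 1.99575469,  1.43387435, -0.57448791]), 'tvec': array([-173.94677961, -357.01357498, 1249.44116029])}
{'fx': 425.85614714952504, 'fy': 425.85614714952504, 'cx': 265.4909949707056, 'cy': 208.42944369370207, 'dist_coeffs': array([-0.06555445,  0.        ,  0.        ,  0.        ,  0.        ]), 'rvec': array([ 2.18294292, -2.20280723,  0.15062138]), 'tvec': array([ -6.11000801, 541.74560866, 777.72317946])}
{'clock': 0.1, 'qpos': array([-1.28940042e+00,  3.53617002e-01,  1.63404853e+00,  3.34191864e-05,
        1.15525142e+00, -2.38297571e-03]), 'qvel': array([-2.69354441e-03,  1.33211420e-05, -2.19679700e-03,  5.42141430e-04,
       -1.87063780e-04, -4.99703902e-04]), 'joint_efforts': array([ 1.11758523e-03, -6.06357408e+01, -3.42821789e+01,  2.48697899e-05,
        4.01429774e-03,  1.30386999e-05]), 'eef_pos': array([ 174.89618621, -599.60150381,  252.61776173]), 'tcp_rot': array([-3.14026844e+00, -3.37128736e-05,  2.83765349e-01]), 'contact_force': array([ 0.02719424, -0.34742655,  0.39585561]), 'wrist_torque': array([-0.02225463, -0.04090774,  0.037481  ]), 'grasp_force': 0.0, 'opening': 0.9973909456893941} 22.0
```

View pics/top0.png

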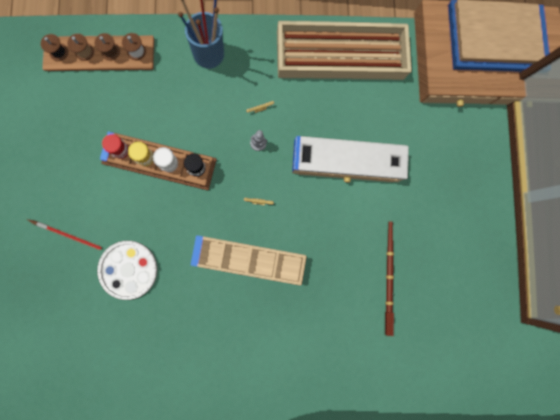

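View pics/scene0.png

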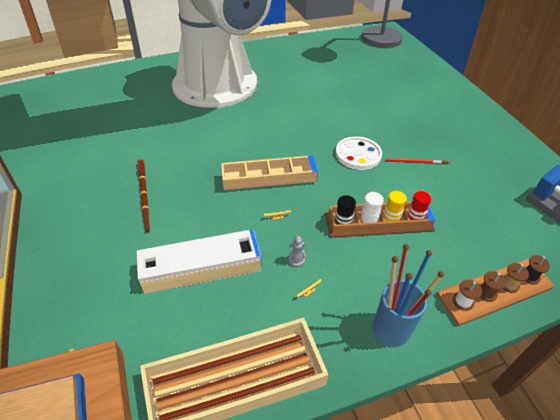

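The top view shows the rack at (160,160) with the order red, yellow, white, black from its blue left end. The module is at (350,158), the tray at (250,260) and the figurehead at (258,140). The bowsprit is at (390,280) and the palette at (127,270). The scene view agrees with this.

```bash
cat > h.py <<'E'
import numpy as np, cv2
from rig import r
from scipy.spatial.transform import Rotation as Ro
def cast(cp,uv,z):
    uv=np.asarray(uv,float).reshape(-1,1,2)
    K=np.array([[cp["fx"],0,cp["cx"]],[0,cp["fy"],cp["cy"]],[0,0,1]])
    n=cv2.undistortPoints(uv,K,cp["dist_coeffs"])[:,0]
    R=cv2.Rodrigues(cp["rvec"])[0]; c=-R.T@cp["tvec"]
    d=np.c_[n,np.ones(len(n))]@R
    return (c+d*((z-c[2])/d[:,2])[:,None])[:,:2]
def blobs(mask,amin=20,k=0):
    if k: mask=cv2.morphologyEx(mask.astype(np.uint8),cv2.MORPH_CLOSE,np.ones((k,k)))
    cs,_=cv2.findContours(mask.astype(np.uint8),cv2.RETR_EXTERNAL,cv2.CHAIN_APPROX_NONE)
    return sorted([c for c in cs if cv2.contourArea(c)>amin],key=cv2.contourArea,reverse=True)
def rect(pts):
    (x,y),(w,h),a=cv2.minAreaRect(pts.astype(np.float32))
    if w<h: a+=90; w,h=h,w
    a=(a-90+90)%180-90   # yaw of y axis minus 90
    return np.round([x,y,w,h,a],1)
def tool(dw):  # world mm vector -> tool axes
    return Ro.from_euler("xyz",r.sense()["tcp_rot"]).inv().apply(dw)
E
python3 - <<'E'
from h import *
cp=r.camera_params("top")
im=cv2.imread("pics/top0.png"); hsv=cv2.cvtColor(im,cv2.COLOR_BGR2HSV)
H,S,V=cv2.split(hsv)
R=cv2.Rodrigues(cp["rvec"])[0]; print("cam",-R.T@cp["tvec"])
def roi(m,x0,y0,x1,y1):
    o=np.zeros_like(m); o[y0:y1,x0:x1]=m[y0:y1,x0:x1]; return o
blue=((H>100)&(H<130)&(S>110)).astype(np.uint8)
for c in blobs(blue)[:8]: print("blue",cv2.boundingRect(c))
white=((S<50)&(V>130)).astype(np.uint8)
m=roi(white|blue,285,130,420,190); c=blobs(m,k=5)[0]; print("module",rect(cast(cp,c,48)))
m=roi(white,285,130,420,190);c=blobs(m,k=15)[0]; print("module white",rect(cast(cp,c,48)))
m=roi(((V<90)&(S<120)).astype(np.uint8),296,140,405,172)
for c in blobs(m): print("slot",rect(cast(cp,c,48)),cv2.boundingRect(c))
m=roi(((H<35)&(S>40)&(V>90)).astype(np.uint8)|blue,185,230,315,290);c=blobs(m,k=5)[0];print("tray",rect(cast(cp,c,38)))
m=roi((~((H>60)&(H<100)&(S>80))).astype(np.uint8),92,120,225,195);c=blobs(m,k=5)[0];print("rack",rect(cast(cp,c,29)))
for n,mm in dict(red=((H<6)|(H>172))&(S>180)&(V>120),yellow=(H>20)&(H<32)&(S>150)&(V>120),white=(S<45)&(V>150),black=V<45).items():
    m=roi(mm.astype(np.uint8),95,120,225,195);c=blobs(m,k=3)[0];(u,v),rr=cv2.minEnclosingCircle(c);print(n,u,v,rr,cast(cp,[u,v],72))
E
```

```text
cam [465.94941022  23.54028008 825.05513932]
blue (449, 0, 81, 71)
blue (191, 38, 31, 28)
blue (191, 236, 11, 30)
blue (292, 136, 8, 34)
blue (540, 5, 9, 50)
blue (184, 21, 15, 23)
blue (100, 150, 8, 11)
blue (208, 15, 5, 17)
module [ 635.7 -172.1  219.5   66.9   -4.8]
module white [ 635.1 -178.2  207.2   66.9   -4.8]
slot [642.1 -87.2  29.6  13.7  84.1] (302, 146, 9, 16)
slot [ 628.  -255.4   15.6    9.7   87.5] (392, 157, 6, 9)
tray [445.5  21.9 207.5  56.4 -10.8]
rack [635.4 195.6 224.9  69.2 -14.5]Traceback (most recent call last):
  File "<stdin>", line 18, in <module>
IndexError: list index out of range
```

```bash
python3 - <<'E'
from h import *
im=cv2.imread("pics/top0.png")[110:300,85:425]
cv2.imwrite("pics/crop.png",cv2.resize(im,(800,447),interpolation=cv2.INTER_CUBIC))
E
```

```text
(no output)
```

View pics/crop.png

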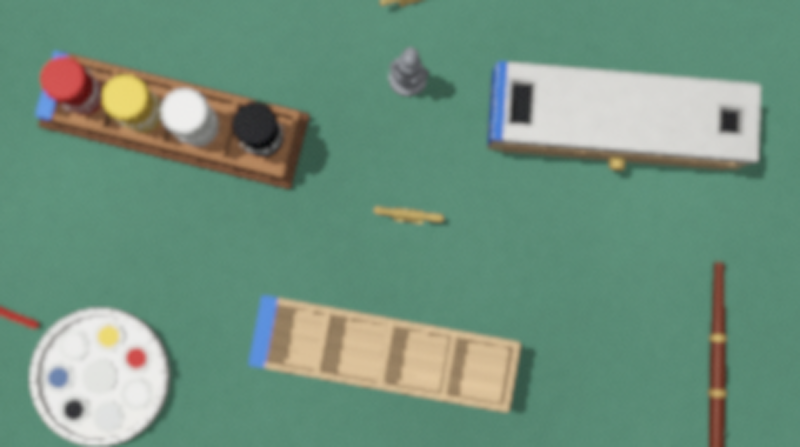

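```bash
python3 - <<'E'
from h import *
s=r.sense();cp=r.camera_params("wrist")
R=cv2.Rodrigues(cp["rvec"])[0];c=-R.T@cp["tvec"]
T=Ro.from_euler("xyz",s["tcp_rot"])
print(T.inv().apply(c-s["eef_pos"]), T.inv().apply(R[2]),cp["fx"],cp["dist_coeffs"])
E
A='0 0 0 33 -18 0 1;0 0 0 33 -18 0 1;0 0 0 33 -18 0 1;0 0 0 33 -18 0 1;0 0 0 33 -18 0 1'
python3 steer.py '0 0 0 33 -18 0 1;0 0 0 33 -18 0 1;0 0 0 33 -18 0 1;0 0 0 33 -18 0 1;0 0 0 33 -18 0 1'
python3 steer.py '0 0 0 33 -18 0 1;0 0 0 33 -18 0 1;0 0 0 33 -18 0 1;0 0 0 33 -18 0 1;0 0 0 33 -18 0 1'
python3 steer.py '0 0 0 33 -18 0 1;0 0 0 33 -18 0 1;0 0 0 33 -18 0 1;0 0 0 33 -18 0 1;0 0 0 33 -18 0 1'
python3 steer.py '0 0 -0.12 0 0 0 1;0 0 -0.12 0 0 0 1;0 0 -0.12 0 0 0 1;0 0 -0.12 0 0 0 1;0 0 -0.12 0 0 0 1'
python3 steer.py '0 0 -0.12 0 0 0 1;0 0 -0.12 0 0 0 1;0 0 -0.12 0 0 0 1;0 0 -0.12 0 0 0 1;0 0 -0.12 0 0 0 1'
```

```text
[  71.68825536   -0.21977812 -121.26081103] [-2.84225264e-01  4.37629873e-04  9.58757429e-01] 365.2526040574007 [-0.08948957  0.          0.          0.          0.        ]
clock: 0.52
eef_pos: [308.9, -465.9, 253.0]
tcp_rot: [-3.141, 0.0, 0.283]
contact_force: [1.1, 0.6, 0.5]
opening: 0.997
grasp_force: 0.0
clock: 0.93
eef_pos: [442.3, -333.1, 253.1]
tcp_rot: [-3.141, 0.0, 0.284]
contact_force: [0.5, 0.1, 0.1]
opening: 1.0
grasp_force: 0.0
clock: 1.35
eef_pos: [575.5, -200.5, 253.0]
tcp_rot: [-3.141, 0.0, 0.284]
contact_force: [-0.3, -1.0, 0.6]
opening: 0.998
grasp_force: 0.0
clock: 1.77
eef_pos: [574.4, -201.9, 252.8]
tcp_rot: [-3.141, 0.0, 0.89]
contact_force: [-1.0, -0.3, 0.5]
opening: 1.001
grasp_force: 0.0
clock: 2.18
eef_pos: [574.3, -202.1, 252.8]
tcp_rot: [-3.141, -0.0, 1.49]
contact_force: [0.4, -0.4, -0.7]
opening: 1.004
grasp_force: 0.0
```

```bash
python3 - <<'E'
from h import *
import pickle
cp=r.camera_params("wrist"); im=r.grab_frame("wrist")[:,:,::-1].copy()
cv2.imwrite("pics/w1.png",im); pickle.dump(cp,open("pics/w1.pkl","wb"))
E
```

```text
(no output)
```

View pics/w1.png

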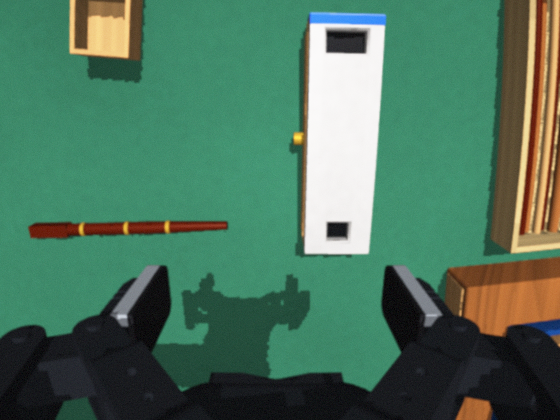

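The wrist view is sharp. The module top has corners near (310,14), (386,15), (369,254) and (304,252), and the slots are at (346,41) and (338,230).

```bash
python3 - <<'E'
from h import *
import pickle
cp=pickle.load(open("pics/w1.pkl","rb")); im=cv2.imread("pics/w1.png")
H,S,V=cv2.split(cv2.cvtColor(im,cv2.COLOR_BGR2HSV))
m=(((S<60)&(V>150))|((H>95)&(H<130)&(S>110))).astype(np.uint8); m[:,:290]=0;m[:,400:]=0;m[262:]=0
c=blobs(m,k=5)[0]; print("module",rect(cast(cp,c,48)), np.round(cast(cp,cv2.boxPoints(cv2.minAreaRect(c)),48)))
m=(V<100).astype(np.uint8)
for x0,y0,x1,y1 in((318,24,376,60),(318,212,362,246)):
    o=np.zeros_like(m);o[y0:y1,x0:x1]=m[y0:y1,x0:x1];c=blobs(o,k=3)[0];print("slot",rect(cast(cp,c,48)),cv2.boundingRect(c))
E
```

```text
module [ 634.7 -173.5  216.2   65.2   -4.9] [[ 594. -278.]
 [ 612.  -63.]
 [ 676.  -68.]
 [ 670. -286.]]
slot [641.9 -88.8  32.9  17.4  84.6] (327, 30, 40, 23)
slot [ 627.7 -256.4   19.3   14.2   85.3] (327, 223, 21, 15)
```

```bash
python3 steer.py '0 0 0 28 -24 0 1;0 0 0 28 -24 0 1;0 0 0 28 -24 0 1;0 0 0 28 -24 0 1;0 0 0 28 -24 0 1'
python3 steer.py '0 0 0 28 -24 0 1;0 0 0.1 0 0 0 1;0 0 0 0 0 0 1;0 0 0 0 0 0 1'
python3 - <<'E'
from h import *
import pickle
cp=r.camera_params("wrist"); im=r.grab_frame("wrist")[:,:,::-1].copy()
cv2.imwrite("pics/w2.png",im); pickle.dump(cp,open("pics/w2.pkl","wb"))
E
```

```text
clock: 2.65
eef_pos: [465.8, -51.2, 252.9]
tcp_rot: [-3.141, -0.0, 1.48]
contact_force: [0.5, 1.0, 0.7]
opening: 1.003
grasp_force: 0.0
clock: 2.98
eef_pos: [446.1, -22.3, 253.5]
tcp_rot: [3.141, 0.0, 1.385]
contact_force: [0.7, -0.4, 1.2]
opening: 1.003
grasp_force: 0.0
```

View pics/w2.png

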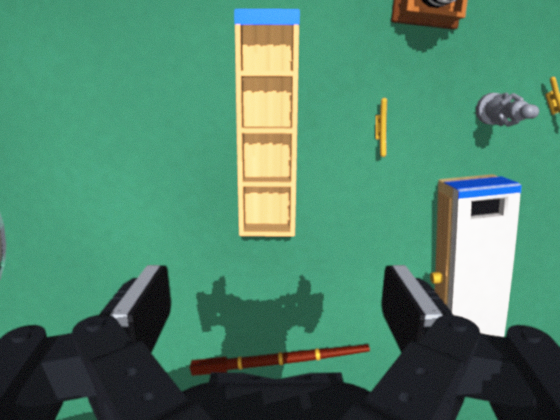

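The tray is almost aligned with the picture, with corners near (235,10), (300,10), (295,237) and (239,236).

```bash
python3 - <<'E'
from h import *
import pickle
cp=pickle.load(open("pics/w2.pkl","rb")); im=cv2.imread("pics/w2.png")
H,S,V=cv2.split(cv2.cvtColor(im,cv2.COLOR_BGR2HSV))
m=((H<40)|((H>95)&(H<130)&(S>110))).astype(np.uint8); m[:,:220]=0;m[:,315:]=0;m[250:]=0
c=blobs(m,k=5)[0]; R=rect(cast(cp,c,38)); print("tray",R,cv2.boundingRect(c))
s=r.sense();print(s["eef_pos"],s["tcp_rot"]); print(tool([R[0]-s["eef_pos"][0],R[1]-s["eef_pos"][1],0]))
E
```

```text
tray [445.1  21.7 206.8  55.7 -11. ] (234, 8, 66, 229)
[446.3471469  -22.64104418 253.45694218] [3.14082330e+00 1.22921430e-04 1.38519817e+00]
[ 4.33493912e+01 -9.40817187e+00 -1.25668032e-02]
```

```bash
python3 steer.py '0 0 0.006 22 -5 0 1;0 0 0 21.4 -4.4 0 1;0 0 0 0 0 40 1;0 0 0 0 0 40 1;0 0 0 0 0 40 1'
python3 steer.py '0 0 0 0 0 40 1;0 0 0 0 0 30 1;0 0 0 0 0 0 1;0 0 0 0 0 0 1'
python3 - <<'E'
from h import *
s=r.sense();print(s["eef_pos"],s["tcp_rot"]);print(tool([445.1-s["eef_pos"][0],21.7-s["eef_pos"][1],33-s["eef_pos"][2]]))
E
```

```text
clock: 3.45
eef_pos: [446.1, 21.6, 132.4]
tcp_rot: [3.139, -0.001, 1.379]
contact_force: [0.9, 0.4, -1.4]
opening: 0.998
grasp_force: 0.0
clock: 3.78
eef_pos: [444.1, 21.4, 62.2]
tcp_rot: [-3.138, 0.001, 1.377]
contact_force: [0.4, 0.1, 1.3]
opening: 1.001
grasp_force: 0.0
[444.09720715  21.36454318  62.22114056] [-3.13761275e+00  1.02008603e-03  1.37747412e+00]
[ 0.55167235  1.03595159 29.21670143]
```

```bash
python3 steer.py '0 0 0 0.3 0.6 20 1;0 0 0 0 0 9 1;0 0 0 0 0 0 1;0 0 0 0 0 0 1;0 0 0 0 0 0 1' 40
python3 steer.py '0 0 0 0 0 0 0;0 0 0 0 0 0 0;0 0 0 0 0 0 0;0 0 0 0 0 0 0;0 0 0 0 0 0 0'
python3 steer.py '0 0 0 0 0 0 0;0 0 0 0 0 0 0;0 0 0 0 0 0 0;0 0 0 0 0 0 0;0 0 0 0 0 0 0'
```

```text
clock: 4.2
eef_pos: [446.2, 22.2, 35.6]
tcp_rot: [3.14, -0.0, 1.378]
contact_force: [0.6, 0.3, 0.3]
opening: 1.002
grasp_force: 0.0
clock: 4.62
eef_pos: [445.8, 22.3, 35.1]
tcp_rot: [3.141, -0.0, 1.378]
contact_force: [-0.9, 0.1, 9.9]
opening: 0.622
grasp_force: 40.4
clock: 5.03
eef_pos: [445.8, 22.3, 35.1]
tcp_rot: [3.141, -0.0, 1.378]
contact_force: [-1.7, -0.1, 10.7]
opening: 0.622
grasp_force: 40.4
```

```bash
python3 steer.py '0 0 0 0 0 -20 0;0 0 0 0 0 -36 0;0 0 0 0 0 -36 0;0 0 0 0 0 -36 0;0 0 0 0 0 -36 0'
python3 steer.py '0 0 0 -17.2 24.8 0 0;0 0 0 -17.2 24.8 0 0;0 0 0 -17.2 24.8 0 0;0 0 0 -17.2 24.8 0 0;0 0 0 -17.2 24.8 0 0'
python3 steer.py '0 0 0 -17.2 24.8 0 0;0 0 0 -17.2 24.8 0 0;0 0 0 -17.2 24.8 0 0;0 0 0 -17.2 24.8 0 0;0 0 -0.107 0 0 0 0'
python3 steer.py '0 0 0 0 0 30 0;0 0 0 0 0 30 0;0 0 0 0 0 20 0;0 0 0 0 0 0 0;0 0 0 0 0 0 0'
python3 - <<'E'
from h import *
s=r.sense();print(s["eef_pos"],s["tcp_rot"]);print(tool([635.3-s["eef_pos"][0],-172.3-s["eef_pos"][1],75-s["eef_pos"][2]]))
cv2.imwrite("pics/w3.png",r.grab_frame("wrist")[:,:,::-1])
E
```

```text
clock: 5.45
eef_pos: [444.6, 22.3, 200.0]
tcp_rot: [-3.141, 0.0, 1.378]
contact_force: [1.3, -0.1, -2.9]
opening: 0.622
grasp_force: 45.0
clock: 5.87
eef_pos: [551.0, -87.0, 198.4]
tcp_rot: [-3.141, -0.0, 1.378]
contact_force: [0.4, 0.8, -1.8]
opening: 0.621
grasp_force: 45.1
clock: 6.28
eef_pos: [637.9, -176.2, 198.2]
tcp_rot: [3.139, 0.002, 1.482]
contact_force: [-1.8, 1.2, -1.4]
opening: 0.621
grasp_force: 45.0
clock: 6.7
eef_pos: [633.7, -172.2, 117.3]
tcp_rot: [-3.139, -0.001, 1.485]
contact_force: [0.5, -0.9, -2.3]
opening: 0.627
grasp_force: 44.9
[ 633.72323192 -172.1903589   117.32389495] [-3.13858714e+00 -5.59475430e-04  1.48485241e+00]
[2.43126265e-03 1.70755731e+00 4.23189620e+01]
```

View pics/w3.png

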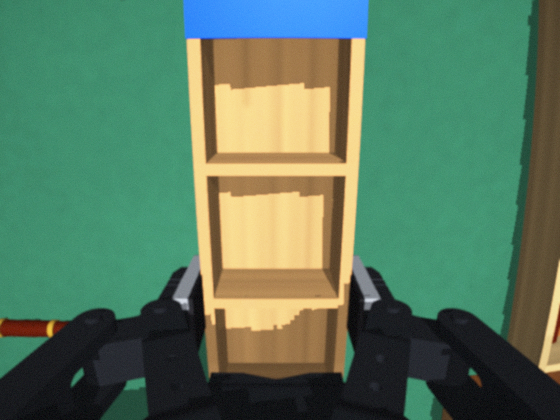

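The tray is held square, with its dividers at rows ~169 and ~300. I'll check its offset along the tool from those.

```bash
python3 - <<'E'
from h import *
s=r.sense();cp=r.camera_params("wrist")
im=cv2.imread("pics/w3.png");g=cv2.cvtColor(im,cv2.COLOR_BGR2HSV)[:,:,2]
col=g[:,240:320].mean(1).astype(int);print(list(zip(range(148,180),col[148:180])));print(list(zip(range(264,312),col[264:312])))
for v in(164,177,294,307):
    p=cast(cp,[280,v],s["eef_pos"][2]+2.9)[0]; print(v,tool([*(p-s["eef_pos"][:2]),0]))
print(s["eef_pos"],s["tcp_rot"])
E
```

```text
[(148, np.int64(245)), (149, np.int64(245)), (150, np.int64(245)), (151, np.int64(242)), (152, np.int64(227)), (153, np.int64(191)), (154, np.int64(177)), (155, np.int64(176)), (156, np.int64(173)), (157, np.int64(171)), (158, np.int64(172)), (159, np.int64(175)), (160, np.int64(178)), (161, np.int64(181)), (162, np.int64(190)), (163, np.int64(223)), (164, np.int64(243)), (165, np.int64(248)), (166, np.int64(248)), (167, np.int64(248)), (168, np.int64(248)), (169, np.int64(248)), (170, np.int64(248)), (171, np.int64(248)), (172, np.int64(248)), (173, np.int64(248)), (174, np.int64(246)), (175, np.int64(234)), (176, np.int64(192)), (177, np.int64(163)), (178, np.int64(160)), (179, np.int64(160))]
[(264, np.int64(244)), (265, np.int64(245)), (266, np.int64(244)), (267, np.int64(240)), (268, np.int64(226)), (269, np.int64(189)), (270, np.int64(171)), (271, np.int64(170)), (272, np.int64(172)), (273, np.int64(175)), (274, np.int64(177)), (275, np.int64(179)), (276, np.int64(179)), (277, np.int64(178)), (278, np.int64(175)), (279, np.int64(172)), (280, np.int64(169)), (281, np.int64(167))
[... 265 characters left out ...]
 (294, np.int64(180)), (295, np.int64(177)), (296, np.int64(174)), (297, np.int64(181)), (298, np.int64(208)), (299, np.int64(237)), (300, np.int64(245)), (301, np.int64(246)), (302, np.int64(246)), (303, np.int64(246)), (304, np.int64(246)), (305, np.int64(246)), (306, np.int64(246)), (307, np.int64(245)), (308, np.int64(241)), (309, np.int64(232)), (310, np.int64(225)), (311, np.int64(222))]
164 [5.09274197e+01 8.27634693e-01 4.72758668e-04]
177 [4.65775630e+01 8.42730096e-01 4.27317805e-04]
294 [ 2.87289758e+00  1.01024210e+00 -3.01785198e-05]
307 [-2.62558344e+00  1.03314926e+00 -8.78442143e-05]
[ 634.92999186 -172.48963656  118.87374559] [-3.14153366e+00 -1.02417779e-05  1.48487983e+00]
```

```bash
python3 steer.py '0 0 0 0.4 0.4 15 0;0 0 0 0 0 13 0;0 0 0 0 0 0 0;0 0 0 0 0 0 0'
python3 steer.py '0 0 0 0 0 3 0;0 0 0 0 0 3 0;0 0 0 0 0 2 0;0 0 0 0 0 2 0;0 0 0 0 0 0 0'
python3 steer.py '0 0 0 0 0 2 0;0 0 0 0 0 2 0;0 0 0 0 0 0 0;0 0 0 0 0 0 0'
```

```text
clock: 7.08
eef_pos: [635.0, -172.1, 90.5]
tcp_rot: [-3.141, -0.0, 1.485]
contact_force: [-0.2, -0.6, -1.5]
opening: 0.622
grasp_force: 44.9
clock: 7.5
eef_pos: [634.9, -172.1, 79.9]
tcp_rot: [-3.141, -0.0, 1.485]
contact_force: [0.3, -0.0, -1.6]
opening: 0.62
grasp_force: 45.0
clock: 7.83
eef_pos: [635.0, -172.1, 76.1]
tcp_rot: [-3.141, -0.0, 1.485]
contact_force: [0.5, -0.4, -2.0]
opening: 0.625
grasp_force: 45.0
```

```bash
python3 steer.py '0 0 0 0 0 1 0;0 0 0 0 0 0.5 0;0 0 0 0 0 0 0;0 0 0 0 0 0 0'
python3 steer.py '0 0 0 0 0 0 0.8;0 0 0 0 0 0 1;0 0 0 0 0 0 1;0 0 0 0 0 0 1;0 0 0 0 0 0 1'
python3 steer.py '0 0 0 0 0 -20 1;0 0 0 0 0 -40 1;0 0 0 0 0 -40 1;0 0 0 0 0 -40 1;0 0 0 0 0 -38 1'
python3 steer.py '0 0 0 -20 0 0 1;0 0 0 -20 0 0 1;0 0 0 0 0 0 1;0 0 0 0 0 0 1'
python3 - <<'E'
from h import *
import pickle
s=r.sense();print(s["eef_pos"]);cp=r.camera_params("wrist"); im=r.grab_frame("wrist")[:,:,::-1].copy()
cv2.imwrite("pics/w4.png",im); pickle.dump(cp,open("pics/w4.pkl","wb"))
H,S,V=cv2.split(cv2.cvtColor(im,cv2.COLOR_BGR2HSV))
m=((H<40)&(S>60)|((H>95)&(H<130)&(S>110))).astype(np.uint8); m[:,:190]=0;m[:,380:]=0;m[260:]=0
c=blobs(m,k=5)[0]; print("tray",rect(cast(cp,c,78)),cv2.boundingRect(c))
E
```

```text
clock: 8.17
eef_pos: [635.3, -172.2, 75.2]
tcp_rot: [3.141, 0.0, 1.485]
contact_force: [-1.5, 0.8, 4.1]
opening: 0.622
grasp_force: 45.7
clock: 8.58
eef_pos: [635.2, -172.1, 74.7]
tcp_rot: [3.142, 0.0, 1.485]
contact_force: [0.2, -0.0, -0.6]
opening: 1.004
grasp_force: 0.0
clock: 9.0
eef_pos: [635.0, -172.1, 254.9]
tcp_rot: [3.141, 0.0, 1.485]
contact_force: [1.6, -0.3, 0.0]
opening: 1.0
grasp_force: 0.0
clock: 9.33
eef_pos: [631.4, -212.6, 252.7]
tcp_rot: [-3.142, -0.0, 1.483]
contact_force: [0.3, 1.2, 0.1]
opening: 0.995
grasp_force: 0.0
[ 631.43546526 -212.56765376  252.71028158]
tray [ 631.  -172.2  206.8   63.7   -5.5] (232, 0, 84, 257)
```

View pics/w4.png

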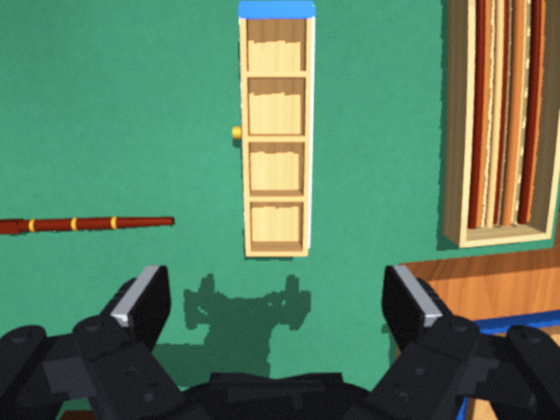

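The tray sits in the module with walls upright and a white module strip visible on its right side. Next I'll look at the rack.

```bash
python3 steer.py '0 0 0 35.6 -3 0 1;0 0 0 35.6 -3 0 1;0 0 0 35.6 -3 0 1;0 0 0 35.6 -3 0 1;0 0 0 35.6 -3 0 1'
python3 steer.py '0 0 0 35.6 -3 0 1;0 0 0 35.6 -3 0 1;0 0 0 35.6 -3 0 1;0 0 0 35.6 -3 0 1;0 0 0 35.6 -3 0 1'
python3 steer.py '0 0 0.083 0 0 0 1;0 0 0.083 0 0 0 1;0 0 0 0 0 0 1;0 0 0 0 0 0 1'
python3 - <<'E'
from h import *
import pickle
s=r.sense();print(s["eef_pos"]);cp=r.camera_params("wrist"); im=r.grab_frame("wrist")[:,:,::-1].copy()
cv2.imwrite("pics/w5.png",im); pickle.dump(cp,open("pics/w5.pkl","wb"))
E
```

```text
clock: 9.8
eef_pos: [631.4, -30.8, 252.2]
tcp_rot: [-3.141, -0.0, 1.485]
contact_force: [0.4, -0.5, 0.0]
opening: 1.005
grasp_force: 0.0
clock: 10.22
eef_pos: [631.5, 148.0, 252.2]
tcp_rot: [-3.141, 0.0, 1.486]
contact_force: [0.7, -0.8, -0.1]
opening: 1.006
grasp_force: 0.0
clock: 10.55
eef_pos: [631.9, 146.0, 252.3]
tcp_rot: [-3.141, 0.0, 1.322]
contact_force: [0.1, 0.2, 0.3]
opening: 1.004
grasp_force: 0.0
[631.8722708  146.02602715 252.25566248]
```

View pics/w5.png

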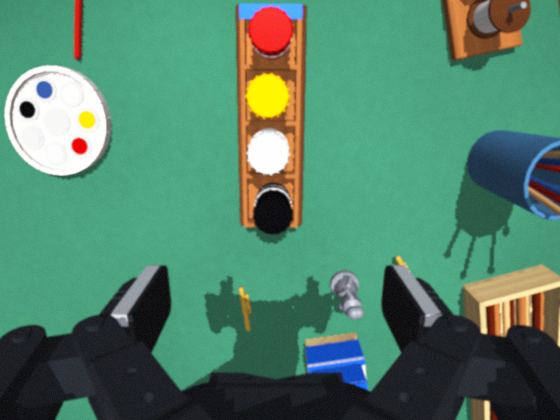

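From the blue end the caps are red at (271,30), yellow at (267,96), white at (268,152) and black at (273,209).

```bash
python3 - <<'E'
from h import *
import pickle
cp=pickle.load(open("pics/w5.pkl","rb")); im=cv2.imread("pics/w5.png")
H,S,V=cv2.split(cv2.cvtColor(im,cv2.COLOR_BGR2HSV))
s=r.sense()
M=dict(red=((H<6)|(H>174))&(S>200)&(V>200),yellow=(H>22)&(H<34)&(S>180)&(V>200),white=(S<40)&(V>200),black=(V<35))
for n,m in M.items():
    m=m.astype(np.uint8);m[:,:238]=0;m[:,306:]=0;m[240:]=0
    c=blobs(m,k=3)[0];w=cast(cp,c,72)
    (x,y),R=cv2.minEnclosingCircle(w.astype(np.float32)); print(n,cv2.boundingRect(c),"world",round(x,1),round(y,1),"r",round(R,1),"tool",np.round(tool([x-s["eef_pos"][0],y-s["eef_pos"][1],0]),1))
m=((H<20)&(S>100)|((H>100)&(H<130)&(S>110))|(V<35)).astype(np.uint8);m[:,:230]=0;m[:,312:]=0;m[240:]=0
c=blobs(m,k=9)[0];print("rack",rect(cast(cp,c,29)),cv2.boundingRect(c))
E
```

```text
red (248, 8, 45, 43) world 657.2 266.6 r 17.2 tool [123.5  -5.5  -0. ]
yellow (246, 74, 44, 44) world 642.5 218.9 r 17.6 tool [73.6 -8.  -0. ]
white (247, 131, 42, 44) world 632.0 174.9 r 18.7 tool [28.4 -7.2 -0. ]
black (254, 191, 38, 43) world 622.3 123.1 r 19.3 tool [-24.2  -3.9   0. ]
rack [638.1 193.3 214.9  60.6 -14.5] (236, 0, 70, 234)
```

```bash
python3 steer.py '0 0 0 31 -1.3 0 1;0 0 0 31 -1.3 0 1;0 0 0 31 -1.3 0 1;0 0 0 30.5 -1.3 0 1;0 0 0 0 0 30 1' 30
python3 steer.py '0 0 0 0 0 40 1;0 0 0 0 0 40 1;0 0 0 0 0 10 1;0 0 0 0 0 0 1;0 0 0 0 0 0 1'
python3 - <<'E'
from h import *
s=r.sense();print(tool([657.2-s["eef_pos"][0],266.6-s["eef_pos"][1],63-s["eef_pos"][2]]))
cv2.imwrite("pics/w6.png",r.grab_frame("wrist")[:,:,::-1])
E
```

```text
clock: 11.02
eef_pos: [661.9, 272.1, 228.4]
tcp_rot: [3.133, -0.008, 1.323]
contact_force: [0.4, 0.2, 0.9]
opening: 1.002
grasp_force: 0.0
clock: 11.43
eef_pos: [658.7, 266.0, 133.6]
tcp_rot: [3.142, -0.0, 1.319]
contact_force: [-0.4, 0.7, -0.5]
opening: 1.002
grasp_force: 0.0
[ 0.23263879 -1.6052107  70.58957692]
```

View pics/w6.png

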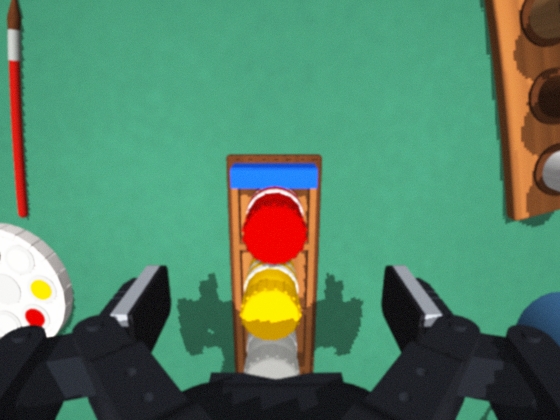

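Red's cap is centred at (275,230). I'll confirm its position before going down.

```bash
python3 - <<'E'
from h import *
s=r.sense();cp=r.camera_params("wrist")
for uv in([275,231],[271,307]):
    p=cast(cp,uv,72)[0];print(p,tool([*(p-s["eef_pos"][:2]),0]))
E
python3 steer.py '0 0 0 0 -0.5 30 1;0 0 0 0 0 30 1;0 0 0 0 0 10.5 1;0 0 0 0 0 0 1;0 0 0 0 0 0 1' 30
python3 steer.py '0 0 0 0 0 0 0;0 0 0 0 0 0 0;0 0 0 0 0 0 0;0 0 0 0 0 0 0;0 0 0 0 0 0 0'
python3 steer.py '0 0 0 0 0 0 0;0 0 0 0 0 0 0'
```

```text
[659.43817607 269.15046839] [ 2.66480015e+00 -8.40783603e-01  2.63340109e-03]
[645.48651337 224.27411936] [-44.27251854  -3.16812259  -0.08223066]
clock: 11.9
eef_pos: [658.7, 266.6, 64.1]
tcp_rot: [3.14, -0.001, 1.319]
contact_force: [-0.1, 0.9, 1.1]
opening: 1.004
grasp_force: 0.0
clock: 12.32
eef_pos: [658.2, 266.5, 63.4]
tcp_rot: [3.141, -0.001, 1.319]
contact_force: [-0.8, -0.2, 5.2]
opening: 0.386
grasp_force: 29.3
clock: 12.48
eef_pos: [658.2, 266.5, 63.4]
tcp_rot: [3.141, -0.001, 1.319]
contact_force: [-1.2, -0.6, 6.2]
opening: 0.388
grasp_force: 29.4
```

```bash
python3 steer.py '0 0 0 0 0 -15 0;0 0 0 0 0 -35 0;0 0 0 0 0 -40 0;0 0 0 0 0 -40 0;0 0 0 -20 4 0 0'
python3 steer.py '0 0 0 -35 7.3 0 0;0 0 0 -35 7.3 0 0;0 0 0 -35 7.3 0 0;0 0 0 -35 7.3 0 0;0 0 0 -35 7.3 0 0'
python3 steer.py '0 0 0 -35 7.3 0 0;0 0 0 -35 7.3 0 0;0 0 0 -35 7.3 0 0;0 0 0 -35 7.3 0 0;0 0 0 -22 4.8 0 0'
python3 steer.py '0 0 0 0 0 20 0;0 0 0 0 0 20 0;0 0 0 0 0 0 0;0 0 0 0 0 0 0'
python3 - <<'E'
from h import *
s=r.sense();print(s["eef_pos"],tool([641.4-s["eef_pos"][0],-98.1-s["eef_pos"][1],104-s["eef_pos"][2]]))
cv2.imwrite("pics/w7.png",r.grab_frame("wrist")[:,:,::-1])
E
```

```text
clock: 12.9
eef_pos: [660.7, 250.1, 202.5]
tcp_rot: [3.131, -0.009, 1.321]
contact_force: [2.1, 0.5, 0.9]
opening: 0.39
grasp_force: 30.1
clock: 13.32
eef_pos: [647.9, 65.8, 193.3]
tcp_rot: [3.141, -0.0, 1.319]
contact_force: [0.4, 0.1, -0.1]
opening: 0.391
grasp_force: 30.0
clock: 13.73
eef_pos: [640.3, -101.2, 193.3]
tcp_rot: [3.141, 0.001, 1.318]
contact_force: [-0.5, 0.2, -0.7]
opening: 0.388
grasp_force: 30.0
clock: 14.07
eef_pos: [640.1, -97.9, 152.1]
tcp_rot: [-3.14, 0.0, 1.319]
contact_force: [0.0, -0.7, 0.3]
opening: 0.392
grasp_force: 30.1
[640.06681557 -97.92838552 152.14472918] [ 0.17386177  1.43440615 48.14181167]
```

View pics/w7.png

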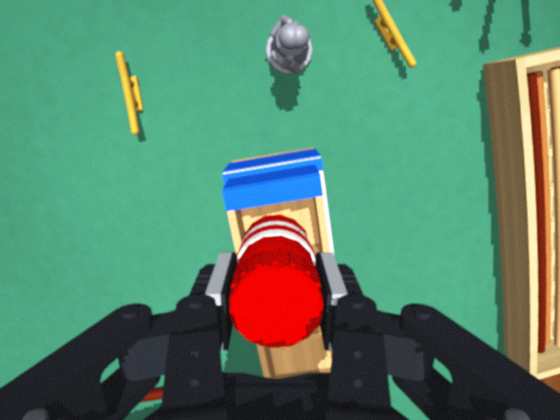

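Red is held upright over the blue-end cell, with its cap at (278,290).

```bash
python3 steer.py '0 0 0 -1.3 1.2 15 0;0 0 0 0 0 15 0;0 0 0 0 0 12 0;0 0 0 0 0 0 0;0 0 0 0 0 0 0'
python3 steer.py '0 0 0 0 0 3 0;0 0 0 0 0 2 0;0 0 0 0 0 0 0;0 0 0 0 0 0 0'
```

```text
clock: 14.53
eef_pos: [641.7, -99.2, 110.6]
tcp_rot: [-3.141, 0.0, 1.319]
contact_force: [0.2, -0.2, 0.3]
opening: 0.386
grasp_force: 30.1
clock: 14.87
eef_pos: [641.8, -99.6, 105.6]
tcp_rot: [3.141, -0.0, 1.319]
contact_force: [-0.7, 1.5, 0.2]
opening: 0.391
grasp_force: 30.1
```

```bash
python3 steer.py '0 0 0 0 0 1.2 0;0 0 0 0 0 0 0;0 0 0 0 0 0 0;0 0 0 0 0 0 0.6;0 0 0 0 0 0 0.8'
python3 steer.py '0 0 0 0 0 0 1;0 0 0 0 0 0 1;0 0 0 0 0 -20 1;0 0 0 0 0 -40 1;0 0 0 0 0 -40 1'
python3 - <<'E'
from h import *
s=r.sense();print(s["eef_pos"])
for n,x,y in(("yellow",643.5,220),("white",632.3,174),("black",622.8,122)): print(n,tool([x-s["eef_pos"][0],y-s["eef_pos"][1],0]))
E
```

```text
clock: 15.28
eef_pos: [641.6, -99.6, 104.1]
tcp_rot: [-3.142, -0.0, 1.319]
contact_force: [-0.0, -0.1, -0.3]
opening: 0.659
grasp_force: 0.0
clock: 15.7
eef_pos: [640.3, -99.3, 203.6]
tcp_rot: [-3.138, 0.0, 1.319]
contact_force: [2.0, 0.8, -0.6]
opening: 0.998
grasp_force: 0.0
[640.33774603 -99.3258351  203.57301335]
yellow [ 3.10033322e+02 -7.65394713e+01  1.92651069e-01]
white [ 2.62693544e+02 -7.59188788e+01  2.08084197e-01]
black [209.96695827 -72.15628149   0.21282587]
```

```bash
python3 steer.py '0 0 0 31 -7.6 0 1;0 0 0 31 -7.6 0 1;0 0 0 31 -7.6 0 1;0 0 0 31 -7.6 0 1;0 0 0 31 -7.6 0 1'
python3 steer.py '0 0 0 31 -7.6 0 1;0 0 0 31 -7.6 0 1;0 0 0 31 -7.6 0 1;0 0 0 31 -7.6 0 1;0 0 0 31 -7.6 0 1'
python3 steer.py '0 0 0 1 0 35 1;0 0 0 0 0 35 1;0 0 0 0 0 0 1;0 0 0 0 0 0 1;0 0 0 0 0 0 1'
python3 - <<'E'
from h import *
s=r.sense();cp=r.camera_params("wrist");im=r.grab_frame("wrist")[:,:,::-1];cv2.imwrite("pics/w8.png",im)
H,S,V=cv2.split(cv2.cvtColor(im,cv2.COLOR_BGR2HSV))
m=((H>22)&(H<34)&(S>180)&(V>150)).astype(np.uint8);m[:,:200]=0;m[:,350:]=0
c=blobs(m)[0];print(cv2.boundingRect(c)); p=cast(cp,c,72);(x,y),R=cv2.minEnclosingCircle(p.astype(np.float32));print(x,y,R,tool([x-s["eef_pos"][0],y-s["eef_pos"][1],63-s["eef_pos"][2]]),s["eef_pos"])
E
```

```text
clock: 16.12
eef_pos: [643.3, 61.4, 204.3]
tcp_rot: [3.141, -0.0, 1.318]
contact_force: [-0.4, -0.2, 0.1]
opening: 0.998
grasp_force: 0.0
clock: 16.53
eef_pos: [645.1, 221.2, 204.1]
tcp_rot: [-3.142, 0.0, 1.319]
contact_force: [0.4, -0.3, -0.2]
opening: 0.999
grasp_force: 0.0
clock: 16.95
eef_pos: [646.3, 220.5, 135.4]
tcp_rot: [3.141, -0.001, 1.318]
contact_force: [0.8, 0.4, 0.2]
opening: 1.0
grasp_force: 0.0
(239, 197, 65, 71)
643.9711303710938 222.3292694091797 20.32096290588379 [ 1.11640574 -2.9024735  72.43283846] [646.31855131 220.45916046 135.43741512]
```

```bash
python3 steer.py '0 0 0 0 -2.5 30 1;0 0 0 0 0 30 1;0 0 0 0 0 11 1;0 0 0 0 0 0 1;0 0 0 0 0 0 1'
python3 steer.py '0 0 0 0 0 0 0;0 0 0 0 0 0 0;0 0 0 0 0 0 0;0 0 0 0 0 0 0;0 0 0 0 0 0 0'
python3 steer.py '0 0 0 0 0 0 0;0 0 0 0 0 -15 0;0 0 0 0 0 -35 0;0 0 0 0 0 -40 0;0 0 0 0 0 -40 0'
python3 steer.py '0 0 0 -18 4 0 0;0 0 0 -34 8.1 0 0;0 0 0 -34 8.1 0 0;0 0 0 -34 8.1 0 0;0 0 0 -34 8.1 0 0'
python3 steer.py '0 0 0 -34 8.1 0 0;0 0 0 -34 8.1 0 0;0 0 0 -34 8.1 0 0;0 0 0 -34 8.1 0 0;0 0 0 -34 8.1 0 0'
python3 steer.py '0 0 0 -34 8.1 0 0;0 0 0 0 0 20 0;0 0 0 0 0 20 0;0 0 0 0 0 0 0;0 0 0 0 0 0 0'
python3 - <<'E'
from h import *
s=r.sense();print(tool([637.1-s["eef_pos"][0],-147.9-s["eef_pos"][1],104-s["eef_pos"][2]]))
E
```

```text
clock: 17.42
eef_pos: [643.9, 221.2, 64.4]
tcp_rot: [3.141, -0.001, 1.318]
contact_force: [-0.4, -0.3, -0.5]
opening: 1.001
grasp_force: 0.0
clock: 17.83
eef_pos: [643.7, 221.4, 64.1]
tcp_rot: [3.14, -0.001, 1.319]
contact_force: [-0.9, -0.0, 6.2]
opening: 0.388
grasp_force: 29.3
clock: 18.25
eef_pos: [642.4, 220.9, 194.7]
tcp_rot: [-3.14, 0.001, 1.319]
contact_force: [0.3, 0.7, -0.8]
opening: 0.384
grasp_force: 30.2
clock: 18.67
eef_pos: [639.7, 61.7, 194.2]
tcp_rot: [3.141, -0.0, 1.319]
contact_force: [0.7, 0.2, -0.4]
opening: 0.386
grasp_force: 30.3
clock: 19.08
eef_pos: [636.5, -113.4, 194.1]
tcp_rot: [3.141, -0.0, 1.319]
contact_force: [0.8, -0.3, -0.7]
opening: 0.384
grasp_force: 30.3
clock: 19.5
eef_pos: [635.4, -146.6, 152.9]
tcp_rot: [-3.139, -0.0, 1.319]
contact_force: [-0.3, -0.5, -0.3]
opening: 0.387
grasp_force: 30.2
[-0.85629556  2.08221075 48.90115017]
```

```bash
python3 steer.py '0 0 0 -0.8 1.8 15 0;0 0 0 0 0 15 0;0 0 0 0 0 12 0;0 0 0 0 0 4 0;0 0 0 0 0 1 0'
python3 steer.py '0 0 0 0 0 0 0;0 0 0 0 0 0 0;0 0 0 0 0 0 0'
python3 steer.py '0 0 0 0 0 0.8 0;0 0 0 0 0 0 0;0 0 0 0 0 0 0.6;0 0 0 0 0 0 0.8;0 0 0 0 0 0 1'
python3 steer.py '0 0 0 0 0 0 1;0 0 0 0 0 0 1;0 0 0 0 0 -20 1;0 0 0 0 0 -40 1;0 0 0 0 0 -40 1'
python3 - <<'E'
from h import *
s=r.sense();print(s["eef_pos"],tool([632.5-s["eef_pos"][0],174-s["eef_pos"][1],0]))
E
```

```text
clock: 19.92
eef_pos: [637.6, -147.5, 105.9]
tcp_rot: [-3.141, -0.0, 1.319]
contact_force: [0.1, 0.1, -1.0]
opening: 0.394
grasp_force: 30.2
clock: 20.17
eef_pos: [638.3, -148.0, 107.1]
tcp_rot: [3.14, -0.0, 1.319]
contact_force: [0.2, 0.8, -0.7]
opening: 0.39
grasp_force: 30.2
clock: 20.58
eef_pos: [637.9, -148.0, 105.5]
tcp_rot: [3.141, -0.0, 1.319]
contact_force: [-1.5, 1.1, 0.5]
opening: 0.798
grasp_force: 0.0
clock: 21.0
eef_pos: [636.5, -147.6, 204.8]
tcp_rot: [-3.138, 0.0, 1.319]
contact_force: [1.1, 0.2, 0.8]
opening: 0.998
grasp_force: 0.0
[ 636.52911555 -147.62011388  204.84259638] [ 3.10457279e+02 -8.40947023e+01  3.00890880e-01]
```

```bash
python3 steer.py '0 0 0 31 -8.4 0 1;0 0 0 31 -8.4 0 1;0 0 0 31 -8.4 0 1;0 0 0 31 -8.4 0 1;0 0 0 31 -8.4 0 1'
python3 steer.py '0 0 0 31 -8.4 0 1;0 0 0 31 -8.4 0 1;0 0 0 31 -8.4 0 1;0 0 0 31 -8.4 0 1;0 0 0 31 -8.4 0 1'
python3 steer.py '0 0 0 0 0 35 1;0 0 0 0 0 35 1;0 0 0 0 0 0 1;0 0 0 0 0 0 1;0 0 0 0 0 0 1'
python3 - <<'E'
from h import *
s=r.sense();cp=r.camera_params("wrist");im=r.grab_frame("wrist")[:,:,::-1];cv2.imwrite("pics/w9.png",im)
H,S,V=cv2.split(cv2.cvtColor(im,cv2.COLOR_BGR2HSV))
m=((S<40)&(V>170)).astype(np.uint8);m[:,:200]=0;m[:,350:]=0
c=blobs(m)[0];print(cv2.boundingRect(c)); p=cast(cp,c,72);(x,y),R=cv2.minEnclosingCircle(p.astype(np.float32));print(x,y,R,tool([x-s["eef_pos"][0],y-s["eef_pos"][1],63-s["eef_pos"][2]]),s["eef_pos"])
E
```

```text
clock: 21.42
eef_pos: [635.5, 14.0, 205.5]
tcp_rot: [3.141, -0.0, 1.318]
contact_force: [0.9, -0.0, 0.5]
opening: 1.003
grasp_force: 0.0
clock: 21.83
eef_pos: [633.5, 174.8, 205.4]
tcp_rot: [3.141, -0.0, 1.319]
contact_force: [-0.8, -0.3, 0.9]
opening: 1.001
grasp_force: 0.0
clock: 22.25
eef_pos: [634.5, 173.1, 136.7]
tcp_rot: [3.141, -0.001, 1.318]
contact_force: [0.5, 1.0, 0.7]
opening: 1.0
grasp_force: 0.0
(239, 184, 65, 81)
633.30078125 178.87655639648438 23.04696273803711 [ 5.17368872 -2.75757794 73.67274753] [634.49053587 173.12672348 136.67203625]
```

View pics/w9.png

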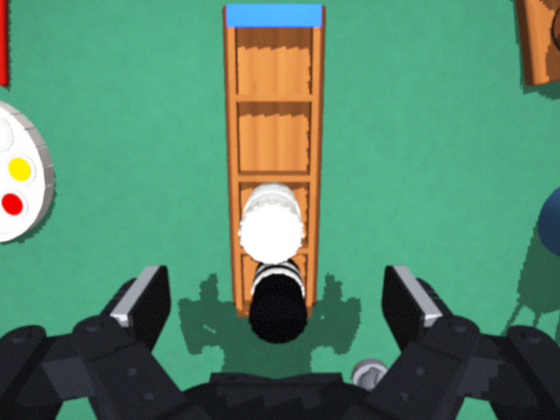

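Two rack cells are empty, white's cap is centred at (271,232), and black's is at (278,308).

```bash
python3 steer.py '0 0 0 2 -2.4 30 1;0 0 0 0 0 30 1;0 0 0 0 0 12 1;0 0 0 0 0 0 1;0 0 0 0 0 0 1'
python3 steer.py '0 0 0 0 0 0 0;0 0 0 0 0 0 0;0 0 0 0 0 0 0;0 0 0 0 0 0 0;0 0 0 0 0 0 0'
python3 steer.py '0 0 0 0 0 0 0;0 0 0 0 0 -15 0;0 0 0 0 0 -35 0;0 0 0 0 0 -40 0;0 0 0 0 0 -40 0'
python3 steer.py '0 0 0 -18 4.6 0 0;0 0 0 -34 8.8 0 0;0 0 0 -34 8.8 0 0;0 0 0 -34 8.8 0 0;0 0 0 -34 8.8 0 0'
python3 steer.py '0 0 0 -34 8.8 0 0;0 0 0 -34 8.8 0 0;0 0 0 -34 8.8 0 0;0 0 0 -34 8.8 0 0;0 0 0 -34 8.8 0 0'
python3 steer.py '0 0 0 -36 8.8 0 0;0 0 0 0 0 20 0;0 0 0 0 0 20 0;0 0 0 0 0 0 0;0 0 0 0 0 0 0'
python3 - <<'E'
from h import *
s=r.sense();print(tool([632.9-s["eef_pos"][0],-197.7-s["eef_pos"][1],104-s["eef_pos"][2]]))
E
```

```text
clock: 22.72
eef_pos: [632.6, 175.6, 64.4]
tcp_rot: [3.141, -0.0, 1.318]
contact_force: [0.7, -0.0, -0.2]
opening: 1.002
grasp_force: 0.0
clock: 23.13
eef_pos: [632.4, 175.9, 64.4]
tcp_rot: [3.14, -0.001, 1.319]
contact_force: [-0.2, -0.7, 5.2]
opening: 0.385
grasp_force: 29.3
clock: 23.55
eef_pos: [631.1, 175.6, 194.1]
tcp_rot: [-3.14, 0.001, 1.319]
contact_force: [0.4, -0.3, -0.9]
opening: 0.389
grasp_force: 30.1
clock: 23.97
eef_pos: [631.7, 15.4, 193.6]
tcp_rot: [3.141, -0.0, 1.32]
contact_force: [0.1, 0.1, -1.3]
opening: 0.384
grasp_force: 30.1
clock: 24.38
eef_pos: [631.9, -160.6, 193.5]
tcp_rot: [3.142, -0.0, 1.319]
contact_force: [1.0, 0.7, -0.8]
opening: 0.384
grasp_force: 30.1
clock: 24.8
eef_pos: [630.9, -195.7, 152.4]
tcp_rot: [-3.139, -0.0, 1.319]
contact_force: [0.5, -0.2, -1.3]
opening: 0.383
grasp_force: 30.1
[-1.41802476  2.58654147 48.43963557]
```

```bash
python3 steer.py '0 0 0 -1.2 1.8 15 0;0 0 0 0 0 15 0;0 0 0 0 0 12 0;0 0 0 0 0 4 0;0 0 0 0 0 1 0'
python3 steer.py '0 0 0 0 0 0 0;0 0 0 0 0 0 0;0 0 0 0 0 0 0'
python3 steer.py '0 0 0 0 0 1 0;0 0 0 0 0 0 0;0 0 0 0 0 0 0.6;0 0 0 0 0 0 0.8;0 0 0 0 0 0 1'
python3 steer.py '0 0 0 0 0 0 1;0 0 0 0 0 0 1;0 0 0 0 0 -20 1;0 0 0 0 0 -40 1;0 0 0 0 0 -40 1'
python3 - <<'E'
from h import *
s=r.sense();print(s["eef_pos"],tool([622.3-s["eef_pos"][0],122.5-s["eef_pos"][1],0]))
E
```

```text
clock: 25.22
eef_pos: [633.1, -197.1, 105.7]
tcp_rot: [-3.141, -0.0, 1.319]
contact_force: [-0.5, -0.2, -0.9]
opening: 0.385
grasp_force: 30.3
clock: 25.47
eef_pos: [633.7, -197.6, 106.9]
tcp_rot: [3.141, 0.0, 1.319]
contact_force: [-0.5, 0.1, -1.3]
opening: 0.389
grasp_force: 30.2
clock: 25.88
eef_pos: [633.3, -197.6, 105.5]
tcp_rot: [3.141, -0.0, 1.319]
contact_force: [-1.0, 0.6, -0.4]
opening: 0.798
grasp_force: 0.0
clock: 26.3
eef_pos: [632.0, -197.2, 204.8]
tcp_rot: [-3.138, -0.0, 1.319]
contact_force: [2.0, -0.8, -0.0]
opening: 0.998
grasp_force: 0.0
[ 632.02811343 -197.20219595  204.79887188] [307.17687429 -89.14218373   0.41142304]
```

```bash
python3 steer.py '0 0 0 30.7 -8.9 0 1;0 0 0 30.7 -8.9 0 1;0 0 0 30.7 -8.9 0 1;0 0 0 30.7 -8.9 0 1;0 0 0 30.7 -8.9 0 1'
python3 steer.py '0 0 0 30.7 -8.9 0 1;0 0 0 30.7 -8.9 0 1;0 0 0 30.7 -8.9 0 1;0 0 0 30.7 -8.9 0 1;0 0 0 30.7 -8.9 0 1'
python3 steer.py '0 0 0 0 0 35 1;0 0 0 0 0 35 1;0 0 0 0 0 0 1;0 0 0 0 0 0 1;0 0 0 0 0 0 1'
python3 - <<'E'
from h import *
import pickle
s=r.sense();cp=r.camera_params("wrist");im=r.grab_frame("wrist")[:,:,::-1];cv2.imwrite("pics/w10.png",im)
V=im.max(2);m=(V<40).astype(np.uint8);m[:,:230]=0;m[:,320:]=0;m[320:]=0
c=blobs(m)[0];print(cv2.boundingRect(c)); p=cast(cp,c,72);(x,y),R=cv2.minEnclosingCircle(p.astype(np.float32));print(x,y,R,tool([x-s["eef_pos"][0],y-s["eef_pos"][1],63-s["eef_pos"][2]]),s["eef_pos"])
c5=pickle.load(open("pics/w5.pkl","rb"));print("fig",[tool([*(cast(c5,uv,z)[0]-s["eef_pos"][:2]),0]) for uv,z in(([343,280],10),([352,308],69))])
E
```

```text
clock: 26.72
eef_pos: [628.2, -36.5, 205.6]
tcp_rot: [3.141, -0.0, 1.318]
contact_force: [-0.1, -0.6, 0.1]
opening: 0.997
grasp_force: 0.0
clock: 27.13
eef_pos: [623.3, 123.5, 205.4]
tcp_rot: [3.141, -0.0, 1.319]
contact_force: [0.3, -0.4, 0.2]
opening: 0.997
grasp_force: 0.0
clock: 27.55
eef_pos: [624.4, 121.8, 136.6]
tcp_rot: [3.141, -0.0, 1.318]
contact_force: [0.8, 0.1, -0.6]
opening: 0.999
grasp_force: 0.0
(242, 197, 61, 69)
622.3515014648438 123.74667358398438 19.900081634521484 [ 1.29614597 -2.62578379 73.64017413] [624.37823044 121.80037173 136.64478434]
fig [array([-9.78053105e+01,  7.57611046e+01,  7.32930790e-02]), array([-9.63306512e+01,  7.42107278e+01,  7.12073834e-02])]
```

View pics/w10.png

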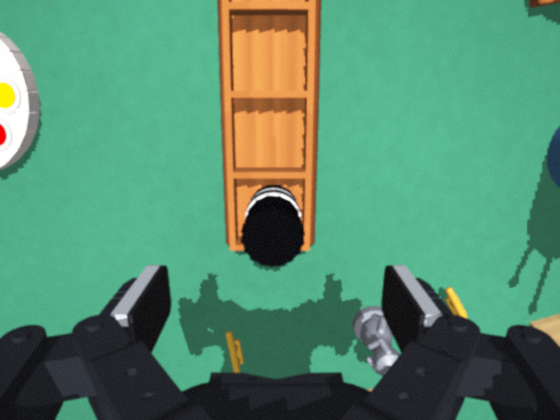

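Black's cap is centred at (273,232), and the figurehead stays clear of the fingers at (375,335).

```bash
python3 steer.py '0 0 0 1.5 -2.4 30 1;0 0 0 0 0 30 1;0 0 0 0 0 12 1;0 0 0 0 0 0 1;0 0 0 0 0 0 1'
python3 steer.py '0 0 0 0 0 0 0;0 0 0 0 0 0 0;0 0 0 0 0 0 0;0 0 0 0 0 0 0;0 0 0 0 0 0 0'
python3 steer.py '0 0 0 0 0 0 0;0 0 0 0 0 -15 0;0 0 0 0 0 -35 0;0 0 0 0 0 -40 0;0 0 0 0 0 -40 0'
python3 steer.py '0 0 0 -18 4.9 0 0;0 0 0 -34 9.4 0 0;0 0 0 -34 9.4 0 0;0 0 0 -34 9.4 0 0;0 0 0 -34 9.4 0 0'
python3 steer.py '0 0 0 -34 9.4 0 0;0 0 0 -34 9.4 0 0;0 0 0 -34 9.4 0 0;0 0 0 -34 9.4 0 0;0 0 0 -34 9.4 0 0'
python3 steer.py '0 0 0 -35 9.4 0 0;0 0 0 0 0 20 0;0 0 0 0 0 20 0;0 0 0 0 0 0 0;0 0 0 0 0 0 0'
python3 - <<'E'
from h import *
s=r.sense();print(tool([628.6-s["eef_pos"][0],-247.5-s["eef_pos"][1],104-s["eef_pos"][2]]))
E
```

```text
clock: 28.02
eef_pos: [622.4, 123.8, 64.4]
tcp_rot: [3.141, -0.0, 1.318]
contact_force: [0.3, -0.7, -0.7]
opening: 0.998
grasp_force: 0.0
clock: 28.43
eef_pos: [622.2, 124.1, 64.3]
tcp_rot: [3.14, -0.001, 1.319]
contact_force: [-1.1, -0.1, 5.8]
opening: 0.388
grasp_force: 29.5
clock: 28.85
eef_pos: [620.8, 123.8, 194.1]
tcp_rot: [-3.14, 0.001, 1.319]
contact_force: [1.4, -0.7, -0.4]
opening: 0.385
grasp_force: 30.1
clock: 29.27
eef_pos: [624.1, -37.1, 193.5]
tcp_rot: [3.141, -0.0, 1.319]
contact_force: [1.0, 0.4, -0.4]
opening: 0.39
grasp_force: 30.2
clock: 29.68
eef_pos: [627.2, -213.8, 193.3]
tcp_rot: [-3.141, -0.0, 1.319]
contact_force: [1.0, 0.9, -0.3]
opening: 0.388
grasp_force: 30.2
clock: 30.1
eef_pos: [627.0, -248.0, 152.3]
tcp_rot: [-3.139, -0.0, 1.319]
contact_force: [-0.8, -0.3, -0.7]
opening: 0.389
grasp_force: 30.1
[ 0.88519983  1.60048388 48.31761498]
```

```bash
python3 steer.py '0 0 0 1 1 15 0;0 0 0 0 0 15 0;0 0 0 0 0 12 0;0 0 0 0 0 4 0;0 0 0 0 0 1 0'
python3 steer.py '0 0 0 0 0 0 0;0 0 0 0 0 0 0;0 0 0 0 0 0 0'
python3 steer.py '0 0 0 0 0 1 0;0 0 0 0 0 0 0;0 0 0 0 0 0 0.6;0 0 0 0 0 0 0.8;0 0 0 0 0 0 1'
python3 steer.py '0 0 0 0 0 0 1;0 0 0 0 0 0 1;0 0 0 0 0 -20 1;0 0 0 0 0 -40 1;0 0 0 0 0 -40 1'
python3 steer.py '0 0 0 -15 0 -30 1;0 0 0 -20 0 -30 1;0 0 0 -10 0 0 1;0 0 0 0 0 0 1;0 0 0 0 0 0 1'
python3 - <<'E'
from h import *
a=r.grab_frame("wrist")[:,:,::-1];b=r.grab_frame("scene")[:,:,::-1][110:330,100:440]
cv2.imwrite("pics/end.png",np.hstack([a[:,100:420],cv2.resize(b,(480,420))[:, :480]]))
E
```

```text
clock: 30.52
eef_pos: [629.0, -247.1, 106.0]
tcp_rot: [-3.141, -0.0, 1.319]
contact_force: [0.7, -0.3, -1.9]
opening: 0.384
grasp_force: 30.2
clock: 30.77
eef_pos: [629.7, -247.8, 107.3]
tcp_rot: [3.14, 0.0, 1.319]
contact_force: [-0.2, -0.4, -0.8]
opening: 0.39
grasp_force: 30.2
clock: 31.18
eef_pos: [629.2, -247.7, 105.4]
tcp_rot: [3.141, 0.0, 1.319]
contact_force: [-0.9, 0.2, -0.3]
opening: 0.802
grasp_force: 0.0
clock: 31.6
eef_pos: [627.9, -247.1, 204.7]
tcp_rot: [-3.138, -0.001, 1.319]
contact_force: [1.4, -0.5, 0.3]
opening: 0.998
grasp_force: 0.0
clock: 32.02
eef_pos: [617.4, -291.2, 264.7]
tcp_rot: [-3.141, -0.0, 1.318]
contact_force: [-0.9, 0.7, 0.3]
opening: 1.001
grasp_force: 0.0
```

View pics/end.png

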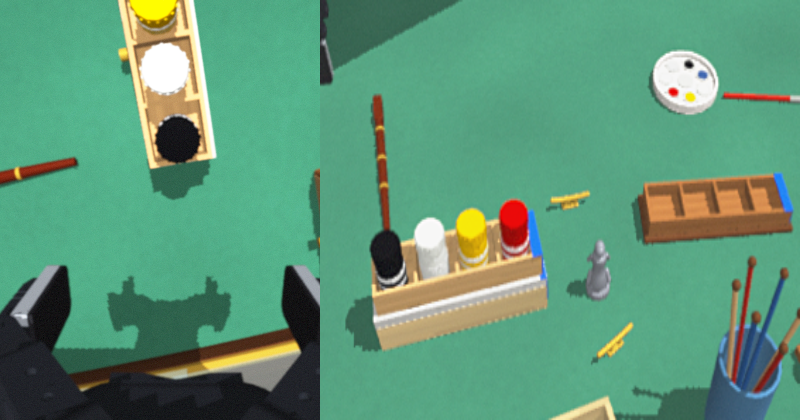

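All four jars stand upright in their cells, in the order red, yellow, white, black from the blue end (caps at (514,215), (471,225), (430,235) and (386,245)). The tray sits flat, the rack is empty, the bystanders have not moved, and the gripper is clear.

```bash
python3 -c "
from rig import r
print(r.sign_off())"
```

```text
the job is handed in; nothing more can be done
None
```

The job is handed in: the final pictures show the tray seated on the drawer module, blue end over blue end, with all four jars upright in the rack's order (red, yellow, white, black from the blue end) and the figurehead, bowsprit and palette in place; the clock was at about 32 s, and sign-off returned no verdict.

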